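Bring the bit carousel round the shorter way and lock it

TASK

By its crank handle, turn the router-bit carousel the shorter way round until the sprung pin catches in the notch in the plate's rim; the pin is not exactly where it measures and may catch a little sooner or later, so feel for the catch and do not force the plate on once it has caught. Let go of the handle, then gently press the red pin knob down until the pin is fully home. Leave the glue bottle, tape roll and oak block alone.

Things in the scene. Friction and masses are not known exactly. Their poses are not given: they have to be found in the camera images.
- carousel (a joint): Plate angle, rad, anticlockwise from above, endless: direction of the rim notch from the base's +x axis (0: notch to the base's +x, crank handle to its -x). Aluminium disc, 200 mm diameter, 12 mm thick, top 34 mm above the table, with five router bits up to 65 mm above the table. It stays where left; turning takes about 2 to 5 N at the handle.
- carousel_base: Dark steel foot of the carousel, fixed to the bench; origin on the table under the plate's axis, z up.
- notch (a point): The middle of the notch in the plate's rim, at the plate's top face, 85 mm from the axis. The notch is 13 mm wide, open to the rim, between two orange stripes.
- handle_grip (a point): Grip point of the crank handle, on its axis, 124 mm above the table, 75 mm from the plate's axis, straight opposite the notch. Upright post with a black sleeve, 18 mm diameter, from 80 to 150 mm above the table; the sleeve spins freely, so the grip need not turn with the plate.
- bracket: Fixed grey bracket carrying the sprung lock pin (red knob). Origin on the table under the pin's nominal axis, 85 mm from the plate's axis on the base's +y or -y side (the other side has a like post without pin). Its +x runs along the rim to its upright, 105 mm off, 55 mm high. The pin guide is hand-set: the true pin stands up to 10 mm off nominal along the bracket's x, unmeasured.
- pin_knob (a point): Middle of the top of the red pin knob when raised, on the NOMINAL pin axis, 87 mm above the table. The true knob is up to 10 mm off along the bracket's x axis, unmeasured; once the pin has caught, it stands in the notch (notch, within 2 mm). The knob is 26 mm wide, 13 mm tall, a sprung cap on the pin: it gives 1 mm per 3.5 N, 6 mm at most.
- pin (a joint): Pin travel down, m: 0 raised, riding on the plate under a light spring; about 0.007 once the notch is under it and the spring has snapped it in (it then stops the plate both ways, about 1.5 mm play each way); 0.012 fully home, at a hard stop. From 0.007 on it must be pushed, about 2 to 4 N, and stays where left. Pin 10 mm diameter; it cannot go down away from the notch.
- glue_mid (a point): Bystander: centre of a white glue bottle with blue cap, 60 mm diameter, 150 mm tall, standing.
- tape_mid (a point): Bystander: centre of a yellow roll of tape lying flat, 90 mm diameter, 25 mm high.
- oak_mid (a point): Bystander: centre of an oak block lying flat, 50 x 120 x 30 mm.
Not all that is in view belongs to the job. What is shaped like the bracket but purple is not meant. There is more than one size of the carousel_base; the job needs the smaller.

How it is judged:
On the way, in this order (a step that is already met when the one before it is completed fails the run):
1. the pin has snapped into the notch (value of joint pin above 0.0035 m and horizontal distance between notch and pin_knob below 0.016 m), for 0.2 s.
2. the pin is pressed fully home (value of joint pin above 0.0105 m), for 0.2 s.
At the end, for the whole second after the job is handed in: The pin is down in the plate's notch within 1.5 mm of fully home (the notch within 16 mm of the nominal pin axis), the carousel is at rest, and the robot touches nothing (value of joint pin above 0.0105 m and horizontal distance between notch and pin_knob below 0.016 m and velocity of joint carousel between -0.05 and 0.05 rad/s).
It fails at once if the carousel is turned the longer way round (more than 160 degrees from its start) (distance of notch from where it was at the start of the episode above 0.1675 m).
It fails at once if the plate is forced against the pin, with more than 20 N (contact force between carousel_base and bracket above 20 N).
It fails at once if the pin or its bracket is pushed with more than 30 N (contact force between anything else and bracket above 30 N).
It fails at once if the glue bottle, tape roll or oak block is moved by more than 15 mm (distance of any of glue_mid, tape_mid, oak_mid from where it was at the start of the episode above 0.015 m).
It also fails if it takes over 51 s, if anything falls off the work surface, if the arm or the gripper's body presses on something with over 40 N, if the wrist force passes 120 N, or if a joint passes its speed limit or range.

ROBOT

A 6-joint arm with a two-finger parallel gripper is mounted at the origin on the work surface. World frame = base frame: x ahead of the robot, y to its left, z up, the work surface at z = 0. Lengths are in m, angles in rad, forces in N, time in s.
With the tool pointing down it reaches from about 0.375 to 0.9 m from the base axis. Payload 3.1 kg.
Tool frame: the origin (TCP) lies midway between the tips of the shut fingers; the grasp point (between the pads) lies 19 mm behind it; x points along the fingers, y is the direction in which the jaws open and shut, and the axes are right-handed (so a half turn about x gives the same grasp; the last joint's range is limited). The gripper opens to 85 mm and grips with 20 to 120 N. Pads are 22 mm wide; open, the fingers measure 114 mm over their backs; the gripper's body (76 mm by 85 mm) begins 54 mm behind the grasp point. The pads swing forward as they close: fully open they stand 13 mm farther back than shut.
Start: joints at [-1.444, 0.527, 1.433, -0, 1.181, -0.178], TCP at [0.188, -0.596, 0.231] pointing down, gripper open.
Joint ranges: [-3.08, 3.08], [-0.75, 2.2], [0.22, 2.44], [-1.43, 4.57], [0, 2.65], [-2.85, 2.85]. Speed limits (rad/s): [2.79, 2.79, 3.14, 3.14, 3.14, 3.14].

INTERFACE

Orientations are given as a unit quaternion [x, y, z, w].
In Python, from station import manip gives the robot as it stands.
- The arm moves only by the tool carry_out, never from a script. Its argument "commands" is a list that holds one entry, the list of rows, each a list of 7 numbers: the shift along the tool's x, y, z in units of 25 mm (1.0 is 25 mm), then the turn, a rotation vector about the tool's x, y, z in units of 5 degrees (1.0 is 5 degrees), then the finger opening in mm, from 0 to 85.4. A call has exactly 5 rows; each row is the pose to reach, as a shift and turn from the pose commanded when the call began, along the tool's axes at that moment; what a row does not reach only later rows make up. A row lasts 1/10 s, in which the tool goes at most 50 mm and 8.59 degrees, less where a joint would pass 70% of its speed; a pose out of reach is approached as far as the arm can. A call with a gripper value outside its range is refused whole. The fingers move at their own pace and stop on an object; "force" is the grip in N (left out, the last holds). Time passes only in rows, so rows that repeat a pose let the fingers close, or fill a call up. It gives the time, the measured TCP pose, the force and the opening at its end, in the units of the state.
- manip.sense(): the state, without advancing time (a new reading comes with each control period).
- manip.snapshot(name): name is "scene" or "top" or "wrist"; returns a dict with "image" (480x640x3 uint8, red, green, blue), "fx", "fy", "cx", "cy" (pixels), "rvec" (rotation vector, rad) and "tvec" (3), from world to camera coordinates, as OpenCV has them. Camera axes: x right, y down, z forward; pixel columns grow to the right and rows downward; lengths in m; the calibration is good to about 2 mm. A picture is of the moment at which its call begins. There is no depth.
- manip.sign_off(): hands the job in, once; it reports no verdict.
The state is a dict: "t": time; "q": joint angles; "qd": joint speeds; "tau": joint torques, N m; "tcp_pos": TCP position; "tool_rot": TCP orientation; "force": force on the tool from outside, world axes, zero at the start; "ft_torque": the same for the moment, N m; "finger_gap": opening from 0.0 (shut) to 1.0 (fully open).
Only numpy, scipy, OpenCV 4.12 (cv2) and the standard library are available. Lean on these libraries where they do the work, as an engineer would, in place of code of your own. Each camera call takes 0.05 s, during which the arm holds its last target.

## Working session

There is one attempt and no reset: what is moved stays moved. The work goes in short steps, Python scripts to look and compute and a tool call to move; the robot and the scene stay as the last step left them, time stands still between calls to the robot, and variables do not carry over. Pictures are saved under pics/ and viewed, and the job is handed in when it is done.

Besides the shell and the picture viewer there is one more tool, called after ">>>" by a JSON object that holds its "name" and its "arguments". carry_out: Moves the arm, as the interface text tells. Its arguments: {"type":"object","properties":{"commands":{"type":"array"},"force":{"type":"number"}},"required":["commands"]}

```bash
mkdir -p pics; ls
cat > h.py <<'E'
import numpy as np, cv2
from station import manip
def snap(name,fn):
    s=manip.snapshot(name); cv2.imwrite('pics/'+fn+'.png',s['image'][:,:,::-1])
    np.savez('pics/'+fn+'.npz',**{k:np.array(v) for k,v in s.items()}); return s
def load(fn): return dict(np.load('pics/'+fn+'.npz'))
def cam(s):
    R,_=cv2.Rodrigues(np.array(s['rvec'],float)); return R,np.array(s['tvec'],float).ravel()
def px2w(s,u,v,z):
    R,t=cam(s); d=R.T@np.array([(u-s['cx'])/s['fx'],(v-s['cy'])/s['fy'],1.]); c=-R.T@t
    return c+d*(z-c[2])/d[2]
def w2px(s,p):
    R,t=cam(s); q=R@np.array(p,float)+t; return np.array([s['fx']*q[0]/q[2]+s['cx'],s['fy']*q[1]/q[2]+s['cy']])
E
python3 - <<'E'
from h import *
for n in ['scene','top','wrist']:
    s=snap(n,n+'0'); R,t=cam(s); print(n,s['fx'],-R.T@t)
s=manip.sense(); print({k:np.round(v,3) for k,v in s.items()})
E
```

```text
pics
scene 550.3308550736537 [ 1.32773048 -1.04594963  0.88143452]
top 519.297719102225 [ 0.4286484  -0.03006117  1.45985046]
wrist 376.2467969258363 [ 0.26599134 -0.57143872  0.37259066]
{'t': np.float64(0.15), 'q': array([-1.444,  0.528,  1.434,  0.   ,  1.181, -0.179]), 'qd': array([ 0.001, -0.001, -0.004, -0.001, -0.001,  0.001]), 'tau': array([ 1.0000e-03, -4.4274e+01, -1.7828e+01, -0.0000e+00,  6.0000e-03,
        0.0000e+00]), 'tcp_pos': array([ 0.188, -0.596,  0.231]), 'tool_rot': array([ 0.699,  0.108, -0.699,  0.107]), 'force': array([-0.607,  0.338, -0.604]), 'ft_torque': array([-0.041,  0.01 , -0.003]), 'finger_gap': np.float64(0.995)}
```

View pics/top0.png

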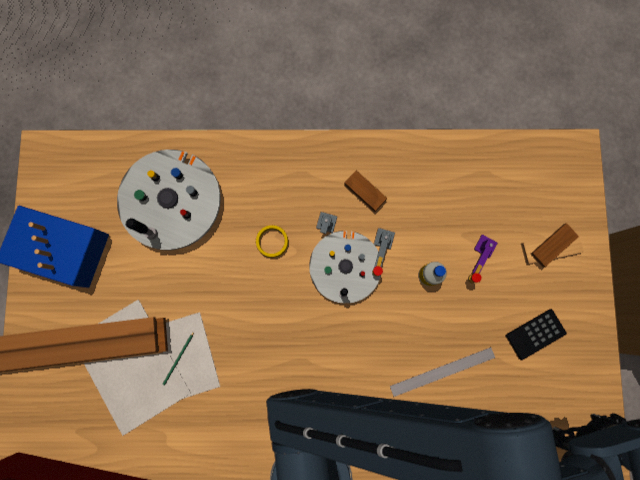

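View pics/scene0.png

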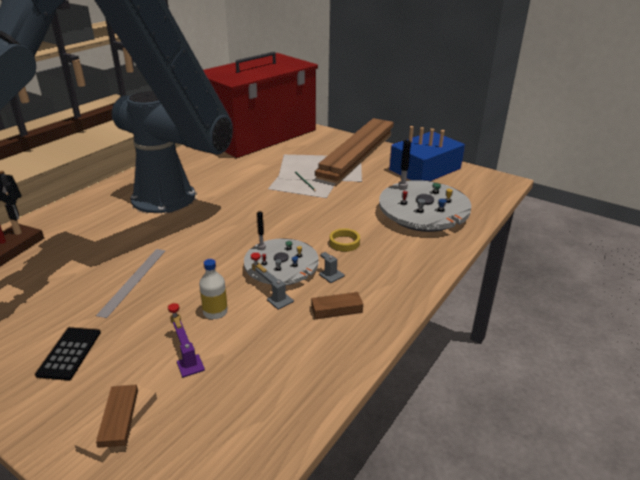

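The top view shows two carousels, the small one at (345,267) and the large one at (168,198). There are two red-knob brackets, the grey one with its knob at (378,271) and a purple decoy at (476,278). I choose the small carousel and the grey bracket, and check them in a close crop.

Run:
```python
from h import *
s=load('top0'); im=s['image'][195:315,270:460,::-1]
cv2.imwrite('pics/c0.png',cv2.resize(im,None,fx=4.2,fy=4.2,interpolation=cv2.INTER_CUBIC))
for n,u,v,z in [('ctr',345,267,.034),('big',168,198,.034),('handle',344,292,.15),('notch',349,236,.034),('knob',378,271,.087),('up',384,238,.055),('post',326,218,.055),('glue',438,271,.15),('tape',271,241,.025),('oak',365,191,.03)]:
    print(n,np.round(px2w(s,u,v,z),4))
```

```text
ctr [ 0.5634 -0.0973  0.034 ]
big [0.7593 0.3973 0.034 ]
handle [ 0.4895 -0.0887  0.15  ]
notch [ 0.6497 -0.1094  0.034 ]
knob [ 0.5474 -0.1822  0.087 ]
up [ 0.6406 -0.204   0.055 ]
post [ 0.6968 -0.0455  0.055 ]
glue [ 0.5414 -0.327   0.15  ]
tape [0.6377 0.108  0.025 ]
oak [ 0.7788 -0.1563  0.03  ]
```

View pics/c0.png

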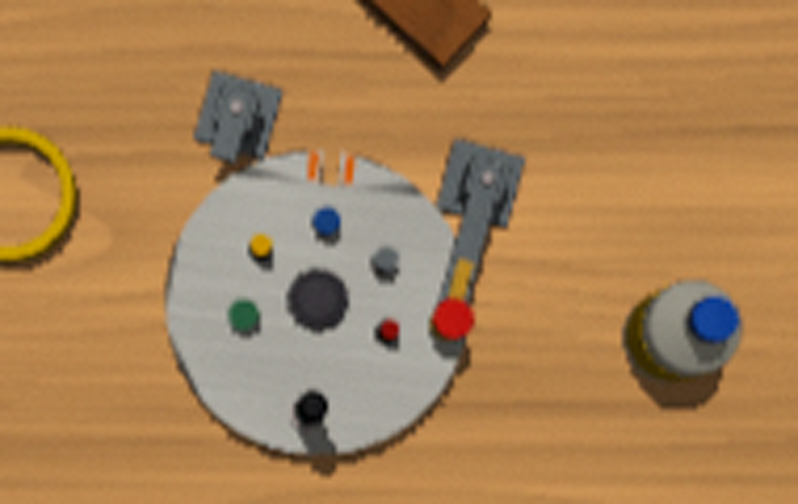

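```bash
cat >> h.py <<'E'
from scipy.spatial.transform import Rotation as Ro
def st():
    s=manip.sense(); print('t',round(float(s['t']),2),'tcp',np.round(s['tcp_pos'],4),'F',np.round(s['force'],2),'gap',round(float(s['finger_gap'])*85.4,1)); return s
def units(target,s=None,yaw=None):
    """target TCP, tool down; returns row units; yaw = angle of jaw axis (mod pi) wanted"""
    s=s or manip.sense(); R=Ro.from_quat(s['tool_rot'])
    d=R.inv().apply(np.array(target)-s['tcp_pos'])/.025
    M=R.as_matrix(); y=M[:,1]; cur=np.arctan2(y[1],y[0])
    if yaw is None: yaw=cur
    dy=(yaw-cur+np.pi/2)%np.pi-np.pi/2
    T=np.column_stack([[0,0,-1],[np.cos(cur+dy),np.sin(cur+dy),0],np.cross([0,0,-1],[np.cos(cur+dy),np.sin(cur+dy),0])])
    rv=(R.inv()*Ro.from_matrix(T)).as_rotvec()/np.radians(5)
    return np.round(d,3),np.round(rv,2)
E
python3 - <<'E'
from h import *
s=st(); print(np.round(Ro.from_quat(s['tool_rot']).as_matrix(),3))
print(units([.5,-.13,.231]),units([.5,-.13,.231],yaw=0),units([.5,-.13,.231],yaw=np.pi/2))
w=load('wrist0'); R,t=cam(w);print(np.round(R,2))
E
```

```text
t 0.15 tcp [ 0.1875 -0.5956  0.2305] F [-0.61  0.34 -0.6 ] gap 85.0
[[-0.     0.3   -0.954]
 [ 0.002 -0.954 -0.3  ]
 [-1.    -0.002 -0.   ]]
(array([ 1.1000e-02, -1.4015e+01, -1.7512e+01]), array([-0.  , -0.  ,  0.02])) (array([ 1.1000e-02, -1.4015e+01, -1.7512e+01]), array([-1.451e+01, -2.000e-02,  1.000e-02])) (array([ 1.1000e-02, -1.4015e+01, -1.7512e+01]), array([ 3.49, -0.  ,  0.02]))
[[ 0.3  -0.95 -0.  ]
 [-0.9  -0.28  0.33]
 [-0.31 -0.1  -0.95]]
```

Run:
```python
from h import *
print(units([.47,-.10,.26],yaw=np.pi/2))
```

```text
(array([ -1.147, -15.521, -16.728]), array([ 3.49, -0.  ,  0.02]))
```

>>> {"name": "carry_out", "arguments": {"commands": [[[-0.2,-1.3,-1.4,0,0,0,85],[-0.4,-2.6,-2.8,0,0,0,85],[-0.6,-3.9,-4.2,0,0,0,85],[-0.8,-5.2,-5.6,0,0,0,85],[-1.0,-6.5,-7.0,0,0,0,85]]], "force": 50}}

```text
t: 0.65
tcp_pos: [0.3063, -0.3868, 0.2563]
tool_rot: [0.699, 0.107, -0.699, 0.107]
force: [0.1, -0.7, 1.0]
finger_gap: 0.996
```

>>> {"name": "carry_out", "arguments": {"commands": [[[0,-1.3,-1.4,0,0,0,85],[0,-2.6,-2.8,0.9,0,0,85],[0,-3.9,-4.2,1.8,0,0,85],[-0.1,-5.2,-5.6,2.7,0,0,85],[-0.1,-6.5,-7.0,3.5,0,0,85]]]}}

```text
t: 1.15
tcp_pos: [0.4246, -0.1794, 0.259]
tool_rot: [0.707, -0.002, -0.707, -0.001]
force: [1.1, -0.9, -0.1]
finger_gap: 1.0
```

Run:
```python
from h import *
st(); print(units([.47,-.10,.26],yaw=np.pi/2))
```

```text
t 1.15 tcp [ 0.4246 -0.1794  0.259 ] F [ 1.12 -0.86 -0.09] gap 85.4
(array([-0.038, -3.183, -1.804]), array([-0.05, -0.01, -0.  ]))
```

>>> {"name": "carry_out", "arguments": {"commands": [[[0,-1.6,-0.9,0,0,0,85],[0,-3.1,-1.8,0,0,0,85],[0,-3.1,-1.8,0,0,0,85],[0,-3.1,-1.8,0,0,0,85],[0,-3.1,-1.8,0,0,0,85]]]}}

```text
t: 1.65
tcp_pos: [0.4685, -0.1043, 0.2586]
tool_rot: [-0.707, 0.001, 0.707, 0.0]
force: [1.1, -0.3, 0.4]
finger_gap: 0.995
```

Run:
```python
from h import *
st(); snap('wrist','w1'); snap('top','t1')
```

```text
t 1.65 tcp [ 0.4685 -0.1043  0.2586] F [ 1.08 -0.33  0.41] gap 84.9
```

View pics/w1.png

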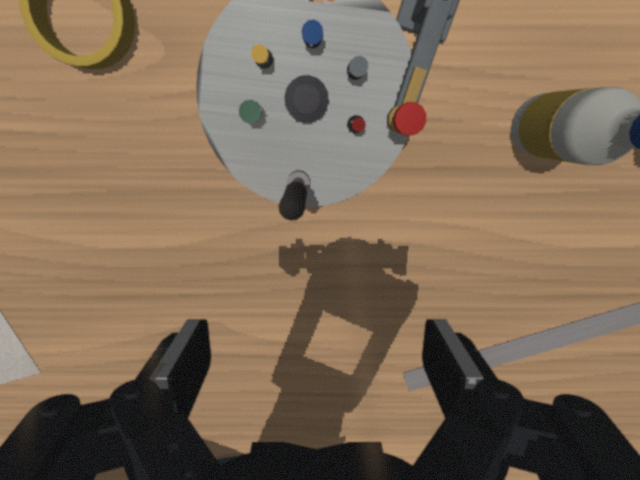

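Wrist view: small plate with hub at (306,99), handle top at (291,208), grey bracket with red knob at (409,119). The handle stands clear.

Run:
```python
from h import *
from scipy.optimize import least_squares
def blob(s,box,f):
    x0,y0,x1,y1=box; im=s['image'][y0:y1,x0:x1].astype(int); m=f(im)
    n,l,stt,c=cv2.connectedComponentsWithStats(m.astype(np.uint8)); k=1+np.argmax(stt[1:,4]); return c[k]+[x0,y0],stt[k]
red=lambda i:(i[...,0]>130)&(i[...,1]<70)&(i[...,2]<70)
for fn,box in [('w1',(380,90,440,150)),('top0',(368,258,390,284)),('t1',(368,258,390,284)),('scene0',(245,248,262,268))]:
    s=load(fn); c,b=blob(s,box,red); print(fn,'knob px',c,b[2:5],px2w(s,*c,.0865)[:2])
# plate circle fit: edges
for fn,c0,r0 in [('w1',(306,99),105),('top0',(345,266),36)]:
    s=load(fn); im=cv2.cvtColor(s['image'],cv2.COLOR_RGB2HSV); 
    sat=im[...,1]<60
    pts=[]
    for a in np.radians(np.arange(0,360,3)):
        for r in np.arange(r0*1.35,r0*.6,-.25):
            u=c0[0]+r*np.cos(a);v=c0[1]+r*np.sin(a)
            if not(0<=u<639 and 0<=v<479): continue
            if sat[int(round(v)),int(round(u))] and im[int(round(v)),int(round(u)),2]>110:
                pts.append(px2w(s,u,v,.034)[:2]);break
    pts=np.array(pts)
    f=lambda p:np.hypot(*(pts-p[:2]).T)-.1
    r=least_squares(f,[.564,-.097],loss='soft_l1',f_scale=.001); print(fn,'plate',r.x,np.median(abs(r.fun)))
    f=lambda p:np.hypot(*(pts-p[:2]).T)-p[2]
    r=least_squares(f,[.564,-.097,.1],loss='soft_l1',f_scale=.001); print(fn,'plate',r.x)
s=load('w1')
for z,uv in [(.034,(306,99)),(.15,(291,207)),(.034,(298,181)),(.08,(296,184))]: print(z,px2w(s,*uv,z))
im=s['image'][150:240,250:340,::-1]; 
t=load('top0')['image'][200:300,300:400,::-1]
cv2.imwrite('pics/c1.png',np.hstack([cv2.resize(im,(400,400),interpolation=2),cv2.resize(t,(400,400),interpolation=2)]))
```

```text
w1 knob px [410.22382199 118.22905759] [ 31  32 764] [ 0.5485605  -0.18023061]
top0 knob px [377.55555556 270.38888889] [10 10 72] [ 0.54906352 -0.18108794]
t1 knob px [377.55072464 270.39130435] [10 10 69] [ 0.54905716 -0.181075  ]
scene0 knob px [255.05882353 255.        ] [ 9  5 34] [ 0.55038339 -0.17897415]
w1 plate [ 0.56448784 -0.09704209] 0.001243118650362432
w1 plate [ 0.5612381  -0.09559798  0.09632011]
top0 plate [ 0.56534878 -0.09751515] 0.001406301743328904
top0 plate [ 0.56504064 -0.09729122  0.09859475]
0.034 [ 0.5650238  -0.09667738  0.034     ]
0.15 [ 0.49197301 -0.08833649  0.15      ]
0.034 [ 0.49057077 -0.08801874  0.034     ]
0.08 [ 0.49558129 -0.08841041  0.08      ]
```

View pics/c1.png

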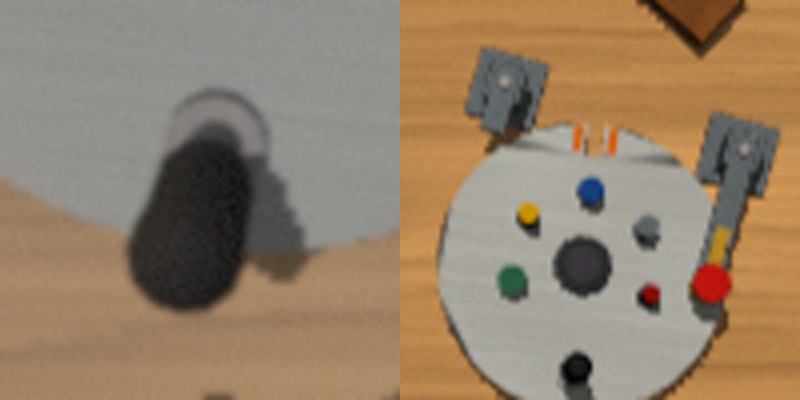

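Run:
```python
from h import *
s=st(); print(units([.4915,-.088,.105],yaw=np.pi/2)); print(np.round(Ro.from_quat(s['tool_rot']).as_matrix(),3))
```

```text
t 1.75 tcp [ 0.4684 -0.1049  0.2587] F [ 0.62 -0.03 -0.26] gap 84.9
(array([ 6.148, -0.679, -0.925]), array([-0.03,  0.01, -0.  ]))
[[-0.    -0.003 -1.   ]
 [-0.    -1.     0.003]
 [-1.     0.     0.   ]]
```

>>> {"name": "carry_out", "arguments": {"commands": [[[0,-0.68,-0.93,0,0,0,85],[1.5,-0.68,-0.93,0,0,0,85],[3.0,-0.68,-0.93,0,0,0,85],[4.5,-0.68,-0.93,0,0,0,85],[6.15,-0.68,-0.93,0,0,0,85]]]}}

```text
t: 2.25
tcp_pos: [0.4925, -0.0884, 0.1044]
tool_rot: [0.708, -0.002, -0.706, -0.001]
force: [0.7, 0.3, -0.3]
finger_gap: 0.992
```

>>> {"name": "carry_out", "arguments": {"commands": [[[0,0,0,0,0,0,10],[0,0,0,0,0,0,10],[0,0,0,0,0,0,10],[0,0,0,0,0,0,10],[0,0,0,0,0,0,10]]], "force": 40}}

```text
t: 2.75
tcp_pos: [0.4935, -0.0871, 0.1072]
tool_rot: [0.709, -0.001, -0.706, 0.0]
force: [-0.6, 0.1, 5.7]
finger_gap: 0.21
```

>>> {"name": "carry_out", "arguments": {"commands": [[[0,0,0,0,0,0,10],[0,0,0,0,0,0,10],[0,0,0,0,0,0,10],[0,0,0,0,0,0,10],[0,0,0,0,0,0,10]]]}}

```text
t: 3.25
tcp_pos: [0.4935, -0.0871, 0.1073]
tool_rot: [0.709, -0.001, -0.706, 0.001]
force: [-2.1, 0.0, 6.7]
finger_gap: 0.212
```

Run:
```python
from h import *
st(); snap('wrist','w2')
```

```text
t 3.25 tcp [ 0.4935 -0.0871  0.1073] F [-2.08  0.04  6.72] gap 18.1
```

View pics/w2.png

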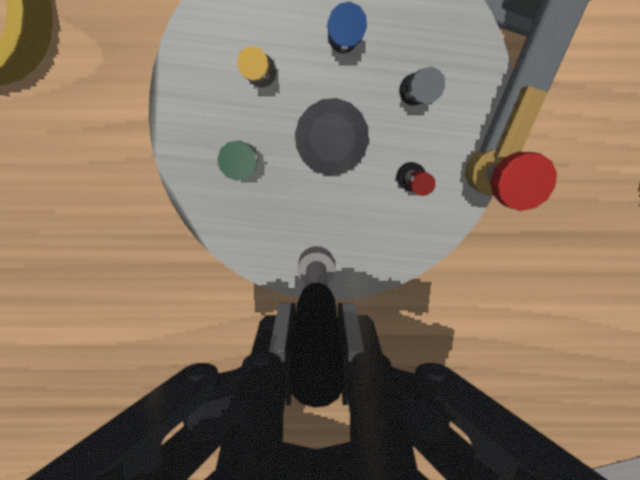

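```bash
cat >> h.py <<'E'
C=np.array([.565,-.097])
def arc(a_from,degs,a0=172.9,r=.0747):
    P=lambda d:C+r*np.array([np.cos(np.radians(a0-d)),np.sin(np.radians(a0-d))])
    for d in degs:
        q=-(P(d)-P(a_from))/.025; print(d,'y %.2f z %.2f'%(q[1],q[0]))
E
python3 - <<'E'
from h import *
arc(0,[4,8,12,16,20]);arc(20,[25,30,35,40,45]);arc(45,[50,55,60,65,70])
E
```

```text
4 y -0.21 z -0.03
8 y -0.41 z -0.08
12 y -0.61 z -0.14
16 y -0.80 z -0.22
20 y -0.99 z -0.31
25 y -0.23 z -0.13
30 y -0.44 z -0.28
35 y -0.64 z -0.44
40 y -0.83 z -0.63
45 y -1.00 z -0.82
50 y -0.15 z -0.21
55 y -0.28 z -0.44
60 y -0.39 z -0.67
65 y -0.49 z -0.92
70 y -0.55 z -1.17
```

>>> {"name": "carry_out", "arguments": {"commands": [[[0,-0.21,-0.03,0,0,0,10],[0,-0.41,-0.08,0,0,0,10],[0,-0.61,-0.14,0,0,0,10],[0,-0.8,-0.22,0,0,0,10],[0,-0.99,-0.31,0,0,0,10]]]}}

```text
t: 3.8
tcp_pos: [0.5005, -0.0631, 0.1073]
tool_rot: [0.708, -0.001, -0.706, 0.001]
force: [-3.2, -4.1, 7.5]
finger_gap: 0.211
```

Run:
```python
from h import *
s=st(); d=np.array(s['tcp_pos'][:2])-C; print(np.hypot(*d),np.degrees(np.arctan2(d[1],d[0])))
```

```text
t 3.8 tcp [ 0.5005 -0.0631  0.1073] F [-3.23 -4.07  7.52] gap 18.0
0.07292355827129146 152.2550861262535
```

>>> {"name": "carry_out", "arguments": {"commands": [[[0,-0.23,-0.13,0,0,0,10],[0,-0.44,-0.28,0,0,0,10],[0,-0.64,-0.44,0,0,0,10],[0,-0.83,-0.63,0,0,0,10],[0,-1.0,-0.82,0,0,0,10]]]}}

```text
t: 4.3
tcp_pos: [0.5203, -0.0376, 0.1073]
tool_rot: [0.707, -0.001, -0.707, 0.001]
force: [-3.5, -3.6, 7.9]
finger_gap: 0.212
```

>>> {"name": "carry_out", "arguments": {"commands": [[[0,-0.15,-0.21,0,0,0,10],[0,-0.28,-0.44,0,0,0,10],[0,-0.39,-0.67,0,0,0,10],[0,-0.49,-0.92,0,0,0,10],[0,-0.55,-1.17,0,0,0,10]]]}}

```text
t: 4.8
tcp_pos: [0.5486, -0.023, 0.1072]
tool_rot: [-0.707, 0.0, 0.708, -0.0]
force: [-5.7, 0.2, 10.0]
finger_gap: 0.213
```

Run:
```python
from h import *
s=st(); d=np.array(s['tcp_pos'][:2])-C; print(np.hypot(*d),np.degrees(np.arctan2(d[1],d[0])))
snap('wrist','w3');snap('top','t3')
arc(70,[72,74,76,78,80]);arc(80,[80.6,81.2,81.8,82.4,83]);arc(83,[83.6,84.2,84.8,85.4,86])
```

```text
t 4.8 tcp [ 0.5486 -0.023   0.1072] F [-5.66  0.22 10.  ] gap 18.2
0.07575364722666852 102.49254134347014
72 y -0.02 z -0.10
74 y -0.04 z -0.20
76 y -0.05 z -0.31
78 y -0.06 z -0.41
80 y -0.07 z -0.52
80.6 y -0.00 z -0.03
81.2 y -0.00 z -0.06
81.8 y -0.00 z -0.09
82.4 y -0.00 z -0.13
83 y -0.00 z -0.16
83.6 y 0.00 z -0.03
84.2 y 0.00 z -0.06
84.8 y 0.00 z -0.09
85.4 y 0.00 z -0.13
86 y 0.00 z -0.16
```

View pics/w3.png

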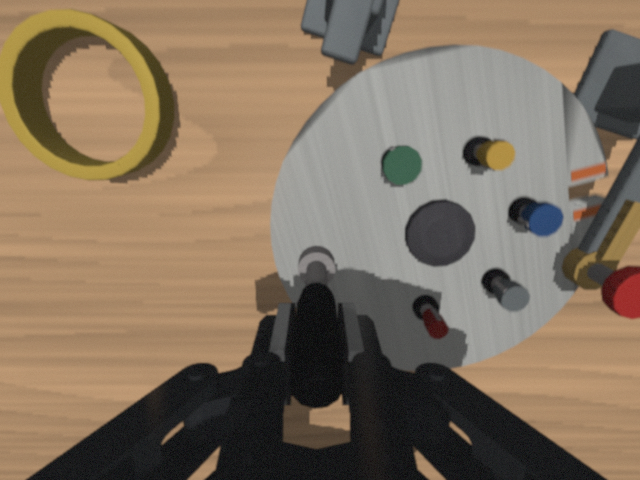

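The wrist view shows the handle held, and the notch's orange stripes at (588,172) and (590,212) coming towards the pin at about (585,268). I go on at normal pace to 80°, then slowly.

>>> {"name": "carry_out", "arguments": {"commands": [[[-0.05,-0.02,-0.1,0,0,0,10],[-0.1,-0.04,-0.2,0,0,0,10],[-0.1,-0.05,-0.31,0,0,0,10],[-0.1,-0.06,-0.41,0,0,0,10],[-0.1,-0.07,-0.52,0,0,0,10]]]}}

```text
t: 5.4
tcp_pos: [0.5598, -0.0209, 0.1074]
tool_rot: [-0.705, -0.0, 0.709, 0.0]
force: [-5.3, 0.7, -1.2]
finger_gap: 0.211
```

>>> {"name": "carry_out", "arguments": {"commands": [[[0,0,-0.03,0,0,0,10],[0,0,-0.06,0,0,0,10],[0,0,-0.09,0,0,0,10],[0,0,-0.13,0,0,0,10],[0,0,-0.16,0,0,0,10]]]}}

```text
t: 5.9
tcp_pos: [0.5644, -0.0206, 0.1074]
tool_rot: [-0.705, -0.0, 0.709, 0.001]
force: [-4.8, 0.7, -0.5]
finger_gap: 0.207
```

>>> {"name": "carry_out", "arguments": {"commands": [[[0,0,-0.03,0,0,0,10],[0,0,-0.06,0,0,0,10],[0,0,-0.09,0,0,0,10],[0,0,-0.13,0,0,0,10],[0,0,-0.16,0,0,0,10]]]}}

```text
t: 6.4
tcp_pos: [0.5684, -0.0205, 0.1073]
tool_rot: [-0.705, -0.0, 0.709, 0.001]
force: [-5.3, 1.6, -0.1]
finger_gap: 0.21
```

Run:
```python
from h import *
s=st(); d=np.array(s['tcp_pos'][:2])-C; print(np.hypot(*d),np.degrees(np.arctan2(d[1],d[0])))
arc(86,[87,88,89]);arc(89,[90,91,92]);arc(92,[93,94,95]);arc(95,[96,97,98])
```

```text
t 6.4 tcp [ 0.5684 -0.0205  0.1073] F [-5.3   1.6  -0.09] gap 17.9
0.07656254457480567 87.44279379254527
87 y 0.00 z -0.05
88 y 0.01 z -0.10
89 y 0.01 z -0.16
90 y 0.01 z -0.05
91 y 0.01 z -0.10
92 y 0.02 z -0.16
93 y 0.01 z -0.05
94 y 0.02 z -0.10
95 y 0.03 z -0.15
96 y 0.01 z -0.05
97 y 0.02 z -0.10
98 y 0.04 z -0.15
```

>>> {"name": "carry_out", "arguments": {"commands": [[[0,0,-0.03,0,0,0,10],[0,0,-0.06,0,0,0,10],[0,0.01,-0.08,0,0,0,10],[0,0.01,-0.1,0,0,0,10],[0,0.01,-0.1,0,0,0,10]]]}}

```text
t: 6.9
tcp_pos: [0.571, -0.0206, 0.1074]
tool_rot: [-0.706, -0.0, 0.709, 0.001]
force: [-4.7, 1.7, -1.2]
finger_gap: 0.209
```

>>> {"name": "carry_out", "arguments": {"commands": [[[0,0,-0.03,0,0,0,10],[0,0,-0.06,0,0,0,10],[0,0.01,-0.08,0,0,0,10],[0,0.01,-0.1,0,0,0,10],[0,0.01,-0.1,0,0,0,10]]]}}

```text
t: 7.4
tcp_pos: [0.5736, -0.0208, 0.1074]
tool_rot: [-0.706, -0.0, 0.709, 0.001]
force: [-5.2, 2.1, -1.3]
finger_gap: 0.207
```

>>> {"name": "carry_out", "arguments": {"commands": [[[0,0,-0.03,0,0,0,10],[0,0.01,-0.06,0,0,0,10],[0,0.01,-0.08,0,0,0,10],[0,0.02,-0.1,0,0,0,10],[0,0.02,-0.1,0,0,0,10]]]}}

```text
t: 7.9
tcp_pos: [0.5765, -0.021, 0.1074]
tool_rot: [-0.706, -0.0, 0.708, 0.001]
force: [-3.3, 2.8, -1.0]
finger_gap: 0.207
```

Run:
```python
from h import *
st();s=snap('wrist','w4')
cv2.imwrite('pics/w4c.png',cv2.resize(s['image'][130:400,400:640,::-1],None,fx=2.2,fy=2.2,interpolation=2))
```

```text
t 7.9 tcp [ 0.5765 -0.021   0.1074] F [-3.27  2.82 -0.95] gap 17.7
```

View pics/w4c.png

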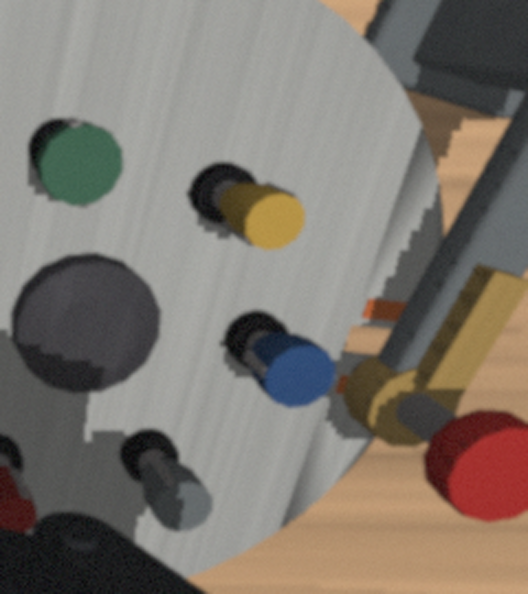

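The crop shows the notch stripes at (385,308) and (342,385), with the pin guide at (390,400) still just beyond them. I continue in small steps.

>>> {"name": "carry_out", "arguments": {"commands": [[[0,0,-0.02,0,0,0,10],[0,0.01,-0.04,0,0,0,10],[0,0.01,-0.06,0,0,0,10],[0,0.01,-0.08,0,0,0,10],[0,0.01,-0.08,0,0,0,10]]]}}

```text
t: 8.45
tcp_pos: [0.5787, -0.0213, 0.1074]
tool_rot: [-0.706, -0.0, 0.708, 0.001]
force: [-4.7, 3.6, -0.3]
finger_gap: 0.207
```

>>> {"name": "carry_out", "arguments": {"commands": [[[0,0,-0.02,0,0,0,10],[0,0.01,-0.04,0,0,0,10],[0,0.01,-0.06,0,0,0,10],[0,0.02,-0.08,0,0,0,10],[0,0.02,-0.08,0,0,0,10]]]}}

```text
t: 8.95
tcp_pos: [0.5828, -0.0221, 0.1075]
tool_rot: [0.707, 0.0, -0.707, -0.001]
force: [-0.6, 5.7, -5.1]
finger_gap: 0.206
```

Run:
```python
from h import *
s=st(); d=np.array(s['tcp_pos'][:2])-C; print(np.hypot(*d),np.degrees(np.arctan2(d[1],d[0])))
s=snap('wrist','w5')
cv2.imwrite('pics/w5c.png',cv2.resize(s['image'][130:400,400:640,::-1],None,fx=2.2,fy=2.2,interpolation=2))
```

```text
t 8.95 tcp [ 0.5828 -0.0221  0.1075] F [-0.61  5.7  -5.12] gap 17.6
0.0769590650136603 76.65857510136415
```

View pics/w5c.png

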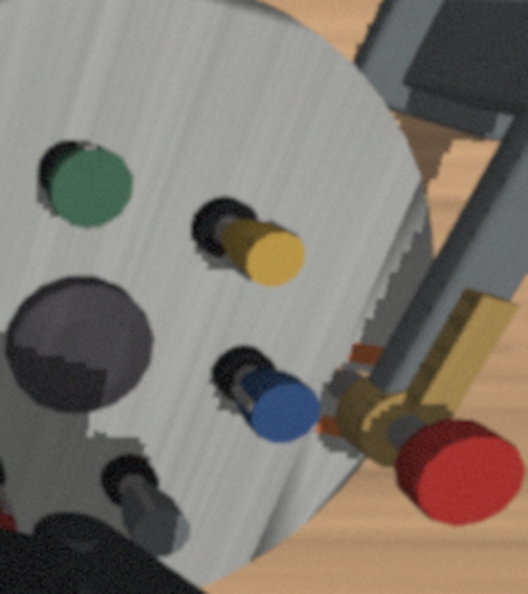

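Run:
```python
from h import *
for fn in ['w4','w5']:
    s=load(fn); im=s['image'].astype(int); m=(im[...,0]>130)&(im[...,1]<75)&(im[...,2]<75); m[:, :540]=0
    n,l,stt,c=cv2.connectedComponentsWithStats(m.astype(np.uint8)); k=1+np.argmax(stt[1:,4]); print(fn,c[k],stt[k])
    for z in (.087,.080): print(z,w2px(s,[.5488,-.1805,z]),px2w(s,*c[k],z)[:2])
```

```text
w4 [623.62271973 346.18988391] [ 604  325   36   42 1206]
0.087 [631.56507991 345.94729164] [ 0.54866585 -0.17654405]
0.08 [620.92651025 338.12877975] [ 0.54389241 -0.18320612]
w5 [613.4875 347.8375] [ 590  329   48   39 1440]
0.087 [626.15218681 356.57513594] [ 0.55400413 -0.17274849]
0.08 [615.78247261 348.53373333] [ 0.54923098 -0.17918455]
```

The pin has caught: the knob height fits 0.080 m, against 0.087 m before, and the plate jumped forward while the force fell. Now I release and rise.

>>> {"name": "carry_out", "arguments": {"commands": [[[0,0,0,0,0,0,60],[0,0,0,0,0,0,85],[0,0,0,0,0,0,85],[0,0,0,0,0,0,85],[0,0,0,0,0,0,85]]]}}

```text
t: 9.5
tcp_pos: [0.5827, -0.0236, 0.1079]
tool_rot: [0.707, -0.0, -0.707, -0.0]
force: [-0.3, 0.0, 0.5]
finger_gap: 0.991
```

>>> {"name": "carry_out", "arguments": {"commands": [[[-0.5,0,0,0,0,0,85],[-1.5,0,0,0,0,0,85],[-2.5,0,0,0,0,0,85],[-3.5,0,0,0,0,0,85],[-4.0,0,0,0,0,0,85]]]}}

```text
t: 10.0
tcp_pos: [0.5836, -0.0235, 0.2108]
tool_rot: [0.709, -0.001, -0.705, 0.0]
force: [0.5, -0.5, -0.3]
finger_gap: 0.997
```

>>> {"name": "carry_out", "arguments": {"commands": [[[0,0.5,0.5,0,0,0,0],[0,2,1.5,0,0,0,0],[0,3,2.5,0,0,0,0],[0,4,3.2,0,0,0,0],[0,4,3.2,0,0,0,0]]]}}

```text
t: 10.5
tcp_pos: [0.4983, -0.1254, 0.2063]
tool_rot: [-0.705, 0.001, 0.709, 0.002]
force: [0.3, -0.4, -0.2]
finger_gap: 0.137
```

Run:
```python
from h import *
s=st(); s=snap('wrist','w6');snap('top','t6')
for fn in ['w6','t6']:
    s=load(fn); im=s['image'].astype(int); m=(im[...,0]>130)&(im[...,1]<75)&(im[...,2]<75)
    if fn=='t6': m[:,:365]=0;m[:,395:]=0
    n,l,stt,c=cv2.connectedComponentsWithStats(m.astype(np.uint8))
    for k in range(1,n):
        if stt[k,4]>20: print(fn,c[k],stt[k],px2w(s,*c[k],.080))
```

```text
t 10.5 tcp [ 0.4983 -0.1254  0.2063] F [ 0.28 -0.41 -0.2 ] gap 11.7
w6 [391.765625   161.75729167] [375 144  35  36 960] [ 0.54914305 -0.17972125  0.08      ]
```

View pics/w6.png

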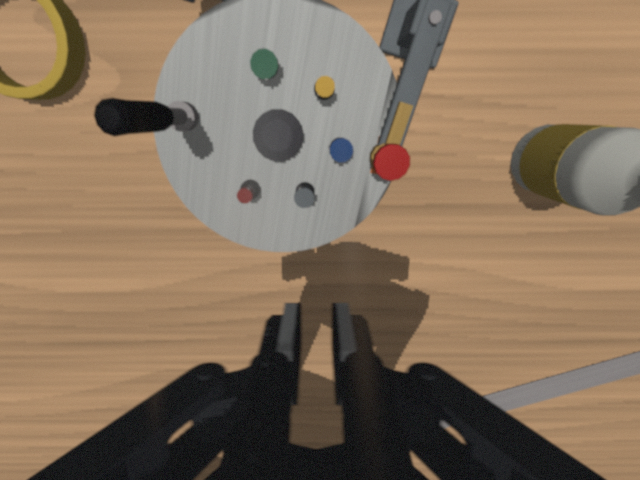

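The wrist view shows the handle freed at (115,116), the notch under the guide, and the knob at (391,161), which is (0.549, -0.180). Next I press it with the fingers shut.

Run:
```python
from h import *
print(units([.549,-.180,.105],yaw=np.pi/2))
```

```text
(array([ 4.062,  2.251, -1.946]), array([-0.03,  0.02,  0.01]))
```

>>> {"name": "carry_out", "arguments": {"commands": [[[0,1,-0.9,0,0.02,0,0],[0.5,2.25,-1.95,0,0.02,0,0],[1.8,2.25,-1.95,0,0.02,0,0],[3.0,2.25,-1.95,0,0.02,0,0],[4.0,2.25,-1.95,0,0.02,0,0]]]}}

```text
t: 11.1
tcp_pos: [0.5506, -0.1784, 0.1053]
tool_rot: [-0.707, -0.001, 0.707, 0.0]
force: [-0.2, 0.4, 0.7]
finger_gap: 0.0
```

>>> {"name": "carry_out", "arguments": {"commands": [[[0.2,0,0,0,0,0,0],[0.4,0,0,0,0,0,0],[0.6,0,0,0,0,0,0],[0.7,0,0,0,0,0,0],[0.8,0,0,0,0,0,0]]]}}

```text
t: 11.6
tcp_pos: [0.5516, -0.1796, 0.0884]
tool_rot: [0.708, -0.0, -0.706, 0.0]
force: [0.0, 0.6, 0.2]
finger_gap: -0.002
```

Run:
```python
from h import *
st(); snap('wrist','w7'); print(units([.549,-.180,.082],yaw=np.pi/2))
```

```text
t 11.6 tcp [ 0.5516 -0.1796  0.0884] F [0.04 0.59 0.21] gap -0.2
(array([0.236, 0.018, 0.091]), array([-0.01, -0.03, -0.01]))
```

View pics/w7.png

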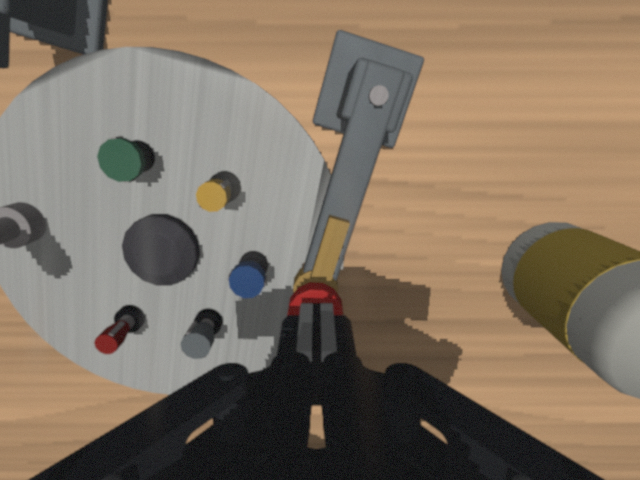

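The shut fingers stand centred over the red knob at (315,300). I press in small steps.

>>> {"name": "carry_out", "arguments": {"commands": [[[0.05,0,0.08,0,0,0,0],[0.1,0,0.08,0,0,0,0],[0.15,0,0.08,0,0,0,0],[0.2,0,0.08,0,0,0,0],[0.25,0,0.08,0,0,0,0]]]}}

```text
t: 12.15
tcp_pos: [0.549, -0.1795, 0.0812]
tool_rot: [0.708, -0.0, -0.706, -0.0]
force: [-1.2, -0.1, 0.0]
finger_gap: -0.001
```

>>> {"name": "carry_out", "arguments": {"commands": [[[0.04,0,0,0,0,0,0],[0.08,0,0,0,0,0,0],[0.12,0,0,0,0,0,0],[0.15,0,0,0,0,0,0],[0.15,0,0,0,0,0,0]]]}}

```text
t: 12.65
tcp_pos: [0.549, -0.1794, 0.0776]
tool_rot: [0.708, -0.0, -0.706, -0.0]
force: [-0.5, 0.3, 1.0]
finger_gap: 0.002
```

>>> {"name": "carry_out", "arguments": {"commands": [[[0.04,0,0,0,0,0,0],[0.08,0,0,0,0,0,0],[0.12,0,0,0,0,0,0],[0.15,0,0,0,0,0,0],[0.15,0,0,0,0,0,0]]]}}

```text
t: 13.15
tcp_pos: [0.549, -0.1795, 0.0739]
tool_rot: [0.708, -0.0, -0.706, -0.0]
force: [-1.4, 0.8, 2.6]
finger_gap: 0.001
```

>>> {"name": "carry_out", "arguments": {"commands": [[[0.02,0,0,0,0,0,0],[0.04,0,0,0,0,0,0],[0.06,0,0,0,0,0,0],[0.08,0,0,0,0,0,0],[0.08,0,0,0,0,0,0]]]}}

```text
t: 13.65
tcp_pos: [0.5491, -0.1795, 0.0725]
tool_rot: [0.708, -0.0, -0.706, -0.0]
force: [-1.8, 0.8, 9.1]
finger_gap: -0.002
```

>>> {"name": "carry_out", "arguments": {"commands": [[[0.02,0,0,0,0,0,0],[0.04,0,0,0,0,0,0],[0.06,0,0,0,0,0,0],[0.08,0,0,0,0,0,0],[0.08,0,0,0,0,0,0]]]}}

```text
t: 14.15
tcp_pos: [0.5491, -0.1795, 0.0712]
tool_rot: [0.708, -0.0, -0.706, -0.0]
force: [-3.2, 0.8, 13.0]
finger_gap: -0.006
```

The slope is now about 3 N/mm, close to the cap's own spring. The pin's end height works out at 0.0712 + 13/3500 ≈ 0.075 m, so it sits on the hard stop. I lift off and check.

>>> {"name": "carry_out", "arguments": {"commands": [[[-0.3,0,0,0,0,0,0],[-1.0,0,0,0,0,0,0],[-2.0,0,0,0,0,0,0],[-3.0,0,0,0,0,0,0],[-3.6,0,0,0,0,0,0]]]}}

```text
t: 14.65
tcp_pos: [0.5496, -0.1798, 0.1612]
tool_rot: [0.708, -0.001, -0.706, 0.0]
force: [0.5, -0.3, -0.2]
finger_gap: -0.003
```

>>> {"name": "carry_out", "arguments": {"commands": [[[-0.5,-0.5,1,0,0,0,0],[-0.8,-1.2,2,0,0,0,0],[-1,-1.5,3,0,0,0,0],[-1,-1.5,3,0,0,0,0],[-1,-1.5,3,0,0,0,0]]]}}

```text
t: 15.15
tcp_pos: [0.4741, -0.142, 0.1848]
tool_rot: [0.708, -0.0, -0.706, -0.0]
force: [0.6, 0.3, 0.1]
finger_gap: 0.003
```

Run:
```python
from h import *
s=st(); s=snap('wrist','w8'); t=snap('top','t8')
im=s['image'].astype(int); m=(im[...,0]>130)&(im[...,1]<75)&(im[...,2]<75)
n,l,stt,c=cv2.connectedComponentsWithStats(m.astype(np.uint8))
for k in range(1,n):
    if stt[k,4]>60: print(c[k],stt[k],[(z,px2w(s,*c[k],z)[:2].round(4),w2px(s,[.5490,-.180,z]).round(1)) for z in(.075,.08,.087)])
```

```text
t 15.15 tcp [ 0.4741 -0.142   0.1848] F [0.59 0.29 0.08] gap 0.3
[373.76346801 128.44023569] [ 355  109   38   40 1188] [(0.075, array([ 0.5489, -0.1802]), array([373.5, 128.3])), (0.08, array([ 0.5491, -0.1795]), array([374.6, 128.5])), (0.087, array([ 0.5493, -0.1784]), array([376.3, 128.9]))]
```

View pics/w8.png

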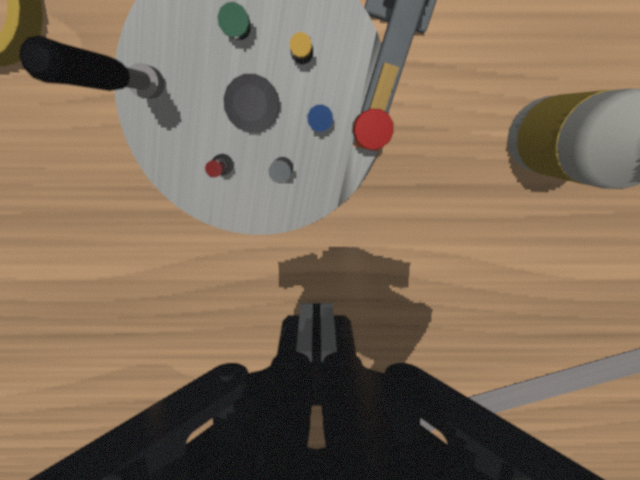

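The wrist view shows the knob at (374,128), consistent with a 0.075 m top. The arm is clear, and the glue bottle and tape look undisturbed. Handing in.

Run:
```python
from h import *
print(manip.sign_off())
```

```text
the job is handed in; nothing more can be done
None
```

I turned the small carousel clockwise by its crank handle, about 95°, until the pin caught. I then let go of the handle and pressed the red knob fully home. The job was handed in at about 15 s of the 51 s allowed; the hand-in gives no verdict.

- **Catch:** At the catch the plate jumped forward and the handle force along the turn fell from about 5 N to under 1 N. The wrist camera then put the knob top at about 0.080 m, down from 0.087 m.
- **Press:** The pin moved with about 2.6 N, then the force climbed steadily to 13 N, with the tip at 0.0712 m. Allowing for the give in the knob cap, that puts the knob top at 0.075 m, which is the hard stop.
- **After lifting off:** The wrist image fits a 0.075 m knob top best, but 0.080 m would differ by only about one pixel. I therefore rely on the force for "fully home". The wrist force read about zero.
- **Bystanders:** The glue bottle and tape roll looked undisturbed in the last picture. I did not measure them or check the oak block again, but the arm never went near the block.
- **Disagreement:** At the catch, the handle's measured angle was about 2.5° past the angle worked out from the knob. Play at the pin and a small offset in the grip would explain it. The pin was in the notch either way.

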